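Plug the bench coupler and lock both cam arms

TASK

Put the loose grooved adapter into the mouth of the cam-arm coupler on the bench stand and press it straight down past the spring balls until it sits on the rubber seat, without crushing the rubber. Then swing the coupler's two cam arms down together, all the way, so that they lock the adapter in, without straining them, and let go. Leave the tin, the spool and the dropper bottle where they are.

Things in the scene. Friction and masses are not known exactly. Their poses are not given: they have to be found in the camera images.
- adapter: Loose plain aluminium grooved round plug, 48 mm tall, 0.13 to 0.2 kg, upright on the bench. Origin: centre of its tip; z up. From the tip: nose widens from 24 to 30 mm diameter over 5 mm, 30 mm to 7 mm, groove (20 mm at its root) from 7 to 22 mm, 30 mm to 30 mm, knurled grip of 34 mm diameter from 30 to 48 mm. Hold it by the grip, finger ends 34 mm or more above the tip: locked, the mouth is 4 mm under the grip.
- coupler_stand: Bench stand, fixed: dark round base, 96 mm diameter, 9 mm thick (13 mm near the stem), carrying an aluminium coupler head, mouth up, on a telescopic stem. Origin: centre of the base's underside, on the coupler's axis; z up; the two arms lie in its y-z plane at +y and -y. The stem's height differs each time and is not measured: the arms' pivots stand 83 to 128 mm above the bench.
- head_nominal (a point): Point of the fixed base, on the axis 105 mm above the bench; the pivots are within 23 mm of it. Heights from the pivots: mouth top +10 mm (38 mm wide, 48 mm outside), 32 mm bore from +7 mm, head 42 mm outside. Two spring balls in the bore stop an adapter just set in about 11 mm too high; some 5 to 9 N pushes it past. Its tip then rests on rubber at -14.5 mm; its top locked is at +32 mm.
- gasket (a joint): How far the rubber seat in the coupler is pressed in, m: 0 = free, about 0.0015 when locked, 0.0045 = stop. It resists with 7 N per mm and is crushed beyond 3 mm (21 N); pressing the adapter home with 11 to 15 N is right, and it springs back when let go.
- side_left (a point): Point of the fixed base at the nominal place of the left arm's pivot: 17.5 mm to +y of the axis, 105 mm above the bench (true pivot within 23 mm above or below). Each arm: bar 10 mm wide, 4 mm thick, its outer (when raised: upper) face 8 mm off the line from the pivot, ending in a 14 mm disc 57 mm from the pivot. Both down, they measure 54 to 58 mm over the bars.
- cam_left (a joint): Steel cam arm on the +y side, rad: 0 = 20 degrees above level, 0.35 = level, 1.83 = down beside the head (locked, hard stop). Starts at 0 to 0.35; stays where left. 4 to 12 N on the bar moves it, over 40 N strains it; beyond about 1.1 the cam draws the adapter down. Fingers 55 to 75 mm apart coming down astride the head push both bars; a squeeze of 10 to 15 N 20 to 30 mm below the pivots sends both home.
- cam_right (a joint): The same arm on the -y side of the stand, same values and sizes.
- post_stand: Fixed tool stand, not part of the job: octagonal foot about 90 mm wide with a tall leaning post of some 0.4 m; origin centre of its underside. Keep the arm and gripper clear of it, also on the way in from the left.
- round_tin: Bystander: round metal tin, 60 mm diameter, 27 mm tall; origin centre of underside.
- solder_spool: Bystander: grey spool, 60 mm diameter, 32 mm tall; origin centre of underside.
- dropper_bottle: Bystander: brown dropper bottle, 33 mm diameter, 102 mm tall; origin centre of underside.
Not all that is in view belongs to the job. Several things look just like the adapter: the one meant starts nearest to the robot's base.

How it is judged (in metres and radians):
On the way, in this order (a step that is already met when the one before it is completed fails the run):
1. the adapter sits on the rubber seat, in line with the coupler, both arms still up (under 0.9 rad) (value of joint gasket above 0.00012 m and horizontal distance between adapter and coupler_stand below 0.004 m and value of joint each of cam_left, cam_right below 0.9 rad), for 0.2 s.
2. both arms are fully down and hold the adapter pressed into the rubber (value of joint each of cam_left, cam_right above 1.7 rad and value of joint gasket between 0.001 and 0.003 m and horizontal distance between adapter and coupler_stand below 0.004 m and angle between adapter's own z axis and vertical below 0.08 rad), for 0.2 s.
At the end, for the whole second after the job is handed in: Both cam arms are down beyond 1.7 rad, the adapter is upright (within 0.08 rad) and within 4 mm of the coupler's axis, held pressed 1 to 3 mm into the rubber seat, at rest (all of step 2 and linear speed of adapter below 0.02 m/s); the robot touches nothing.
It fails at once if the rubber seat is crushed (pressed in more than 3 mm, about 21 N) (value of joint gasket above 0.003 m).
It fails at once if the robot's fingers push on the coupler or its arms with more than 45 N (contact force between the fingers and coupler_stand above 45 N).
It fails at once if the arms are not swung together: cam_left beyond 1.2 rad while cam_right is still under 0.6, or cam_left beyond 1.65 while cam_right is still under 1.0 ((value of joint cam_left above 1.2 rad and value of joint cam_right below 0.6 rad) or (value of joint cam_left above 1.65 rad and value of joint cam_right below 1 rad)).
It fails at once if the arms are not swung together: cam_right beyond 1.2 rad while cam_left is still under 0.6, or cam_right beyond 1.65 while cam_left is still under 1.0 ((value of joint cam_right above 1.2 rad and value of joint cam_left below 0.6 rad) or (value of joint cam_right above 1.65 rad and value of joint cam_left below 1 rad)).
It fails at once if the tin, the spool or the dropper bottle is pushed more than 30 mm away (distance of any of round_tin, solder_spool, dropper_bottle from where it was at the start of the episode above 0.03 m).
It also fails if it takes over 64 s, if anything falls off the work surface, if the arm or the gripper's body presses on something with over 40 N, if the wrist force passes 120 N, or if a joint passes its speed limit or range.

ROBOT

A 6-joint arm with a two-finger parallel gripper is mounted at the origin on a cart in front of the work surface, level with it; the furniture and walls round the work are solid. World frame = base frame: x ahead of the robot, y to its left, z up, the work surface at z = 0. Lengths are in m, angles in degrees, forces in N, time in s.
With the tool pointing down it reaches from about 0.35 to 0.875 m from the base axis. Payload 4.2 kg.
Tool frame: the origin (TCP) lies on the centre line of the jaws, within the pads' length; the fingertips stand 25 mm ahead of it and the grasp point (between the pads) lies 6 mm ahead of it; z points along the fingers, y is the line along which they close (so a half turn about z gives the same grasp; the last joint's range is limited). The gripper opens to 87 mm and grips with 3 to 60 N. Pads are 19 mm wide; open, the fingers measure 117 mm over their backs; the gripper's body (75 mm by 190 mm) begins 51 mm behind the grasp point.
Start: joints at [79.103, 22.042, 0.453, 0, -68.411, -14.817], TCP at [0.271, 0.563, 0.248] pointing down, gripper open.
Joint ranges: [-179.83, 179.83], [-69.29, 118.12], [-61.27, 80.66], [-181.25, 117.63], [-171.15, -9.14], [-177.46, 177.46]. Speed limits (degrees/s): [159.86, 159.86, 180, 180, 180, 180].

INTERFACE

Orientations are given as a 3x3 rotation matrix whose columns are the frame's x, y, z axes.
In Python, from station import r gives the robot as it stands.
- The arm moves only by the tool move_arm, never from a script. Its argument "series" is a list of rows, each an object with "grip": the opening, from 0 (shut) to 1 (fully open); "xyz": the shift along the tool's x, y, z in mm, a list of three; "angular": the turn, a rotation vector about the tool's x, y, z in rad, a list of three. A call has 1 to 10 rows; each row is the pose to reach, as a shift and turn from the pose commanded when the call began, along the tool's axes at that moment; what a row does not reach only later rows make up. A row lasts 1/10 s, in which the tool goes at most 50 mm and 8.59 degrees, less where a joint would pass 70% of its speed; a pose out of reach is approached as far as the arm can. A call with a gripper value outside its range is refused whole. The fingers move at their own pace and stop on an object; the grip force is fixed at half the most. Time passes only in rows, so rows that repeat a pose let the fingers close. It gives the time, the measured TCP pose, the force, the opening and the grip force at its end, in the units of the state.
- r.sense(): the state, without advancing time (a new reading comes with each control period).
- r.capture(name): name is "scene" or "side" or "wrist"; returns a dict with "img" (480x640x3 uint8, red, green, blue), "camera_matrix" (3x3 intrinsics, pixels), "rvec" (rotation vector, rad) and "tvec" (3), from world to camera coordinates, as OpenCV has them; the wrist camera has in their place "hand_eye" (4x4, takes a point from camera to tool coordinates, whose origin is the TCP and whose axes are the flange's). Camera axes: x right, y down, z forward; pixel columns grow to the right and rows downward; lengths in m; the calibration is good to about 2 mm. A picture is of the moment at which its call begins: read the wrist's pose just before it. There is no depth.
- r.finish_job(): hands the job in; it is judged then, once.
The state is a dict: "time_s": time; "joints": joint angles; "joint_velocities": joint speeds; "effort": joint torques, N m; "tcp_pos": TCP position; "ee_rot": TCP orientation; "wrist_force": force on the tool from outside, world axes, zero at the start; "moment": the same for the moment, N m; "gripper_width": opening from 0.0 (shut) to 1.0 (fully open); "gripper_force": force on a finger pad.
Only numpy, scipy, OpenCV 4.12 (cv2) and the standard library are available. Lean on these libraries where they do the work, as an engineer would, in place of code of your own. Each camera call takes 0.05 s, during which the arm holds its last target. There are 200 camera calls.

## Working session

There is one attempt and no reset: what is moved stays moved. The work goes in short steps, Python scripts to look and compute and a tool call to move; the robot and the scene stay as the last step left them, time stands still between calls to the robot, and variables do not carry over. Pictures are saved under pics/ and viewed, at most 10 in all, crops included, and the job is handed in when it is done.

Besides the shell and the picture viewer there is one more tool, called after "Call:" as a command line: name --argument value ..., lists and objects as JSON in quotes. move_arm: Moves the arm, as the interface text tells. Its arguments: {"type":"object","properties":{"series":{"type":"array"}},"required":["series"]}

```bash
mkdir -p pics; cat > h.py <<'E'
import numpy as np, cv2, pickle
from station import r
def cap(n,f):
    s=r.sense(); c=r.capture(n); c['R']=np.array(s['ee_rot']);c['p']=np.array(s['tcp_pos'])
    cv2.imwrite(f'pics/{f}.png',cv2.cvtColor(c['img'],cv2.COLOR_RGB2BGR)); pickle.dump(c,open(f'pics/{f}.pkl','wb')); return c
def load(f): return pickle.load(open(f'pics/{f}.pkl','rb'))
def ray(c,px):
    K=np.array(c['camera_matrix']); d=np.linalg.inv(K)@np.array([px[0],px[1],1.])
    if 'hand_eye' in c:
        H=np.array(c['hand_eye']); return c['R']@H[:3,3]+c['p'], c['R']@H[:3,:3]@d
    Rm=cv2.Rodrigues(np.array(c['rvec'],float))[0]; return -Rm.T@np.array(c['tvec']).ravel(), Rm.T@d
def atz(c,px,z):
    o,d=ray(c,px); return o+d*(z-o[2])/d[2]
def tri(*vs):
    A=np.zeros((3,3));b=np.zeros(3)
    for c,px in vs:
        o,d=ray(c,px); d=d/np.linalg.norm(d);P=np.eye(3)-np.outer(d,d);A+=P;b+=P@o
    x=np.linalg.solve(A,b); return x,[np.linalg.norm(np.cross(x-ray(c,p)[0],ray(c,p)[1]/np.linalg.norm(ray(c,p)[1]))) for c,p in vs]
def proj(c,X):
    K=np.array(c['camera_matrix'])
    if 'hand_eye' in c:
        H=np.array(c['hand_eye']); R=c['R']@H[:3,:3]; o=c['R']@H[:3,3]+c['p']; v=R.T@(np.array(X)-o)
    else: v=cv2.Rodrigues(np.array(c['rvec'],float))[0]@np.array(X)+np.array(c['tvec']).ravel()
    q=K@v; return q[:2]/q[2]
E
python3 - <<'E'
from h import *
for n in('scene','side','wrist'):
    c=cap(n,n+'0'); print(n,ray(c,(320,240)),c['camera_matrix'][0][0])
s=r.sense();print(s)
E
```

```text
scene (array([ 0.02278804, -0.47806586,  0.59036251]), array([ 0.65240486,  0.49440865, -0.57452192])) 448.7030509747957
side (array([0.48261683, 0.69194814, 0.67835475]), array([ 0.09978969, -0.79284526, -0.60132162])) 514.3511628537894
wrist (array([0.33481059, 0.53146576, 0.38299409]), array([-0.23251475,  0.11805829, -0.96542213])) 366.47206508418634
{'time_s': 0.15, 'joints': array([ 7.91023430e+01,  2.20810619e+01,  3.96721572e-01, -1.94065940e-02,
       -6.84096508e+01, -1.48165509e+01]), 'joint_velocities': array([-0.02689587,  0.02530992,  0.20425353,  0.10908785,  0.09485347,
        0.07155025]), 'effort': array([-1.93133415e-04, -3.91055882e+01,  1.87587726e+01,  4.22236383e+00,
        1.23948598e-02, -1.42532108e-04]), 'tcp_pos': array([0.27098751, 0.5627417 , 0.24670228]), 'ee_rot': array([[ 9.00915297e-01, -4.33994521e-01, -6.19397816e-04],
       [-4.33994947e-01, -9.00913969e-01, -1.55130943e-03],
       [ 1.15235649e-04,  1.66641392e-03, -9.99998605e-01]]), 'wrist_force': array([-0.16244349,  0.30958624, -0.0840686 ]), 'moment': array([-0.00427485, -0.03483491,  0.02655379]), 'gripper_force': 0.0, 'gripper_width': 0.9984441274088323}
```

View pics/scene0.png

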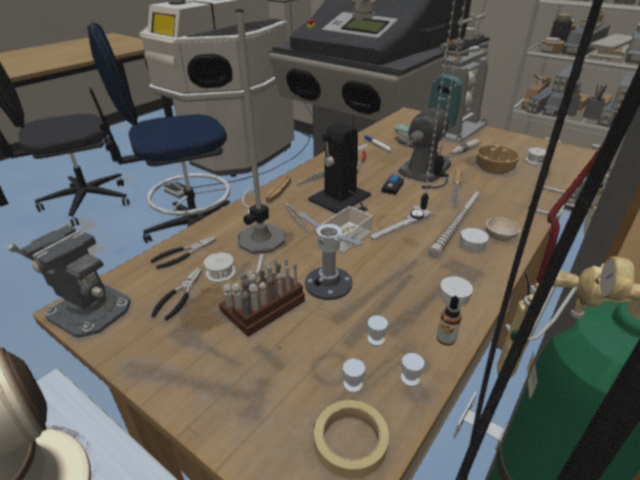

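View pics/side0.png

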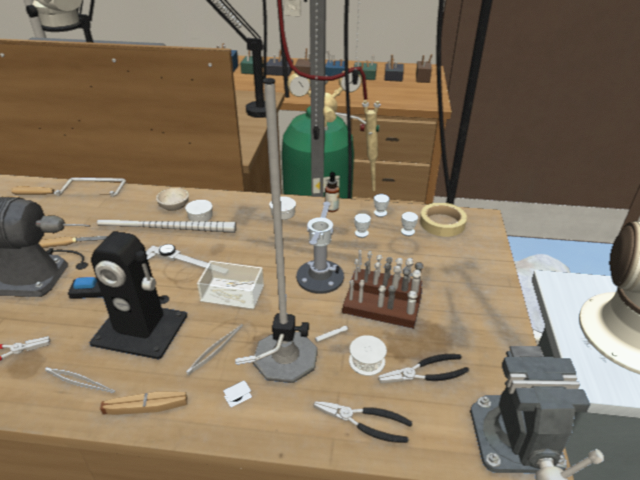

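The scene view shows three adapter look-alikes at (377,330), (353,376) and (412,370). The coupler stand is at (329,262), the post stand at (260,235), the spool at (219,266), the bottle at (449,322) and the tin at (456,290) or (474,239). In the side view the adapters are at (362,225), (381,205) and (409,224), with the coupler at (320,255).

```bash
python3 - <<'E'
from h import *
s=load('scene0');d=load('side0')
for p in [(377,322),(353,368),(412,362)]: print('scene',p,atz(s,p,.048)[:2])
for p in [(362,217),(381,198),(409,214)]: print('side',p,atz(d,p,.048)[:2])
def crop(c,x,y,w,h,k): return cv2.resize(c['img'][y:y+h,x:x+w,::-1],(w*k,h*k),interpolation=cv2.INTER_CUBIC)
a=crop(s,290,210,100,100,4);b=crop(s,330,310,100,80,4)[:200*2-80]
e=crop(d,280,200,100,100,4);f=crop(d,340,185,100,70,4)
z=np.zeros((600,800,3),np.uint8); 
z[:400,:400]=a; z[:400,400:]=e; z[400:,:400]=cv2.resize(crop(s,330,310,100,80,1),(250,200)).repeat(1,1).__class__((200,400,3),np.uint8)*0
z[400:600,:250]=cv2.resize(crop(s,330,310,100,80,4),(250,200)); z[400:600,400:685]=cv2.resize(f,(285,200))
cv2.imwrite('pics/m1.png',z)
E
```

```text
scene (377, 322) [ 0.50514799 -0.2313218 ]
scene (353, 368) [ 0.40170214 -0.25191082]
scene (412, 362) [ 0.464642   -0.31758957]
side (362, 217) [ 0.5074658  -0.23326178]
side (381, 198) [ 0.46914969 -0.31577271]
side (409, 214) [ 0.40616686 -0.25833249]
```

View pics/m1.png

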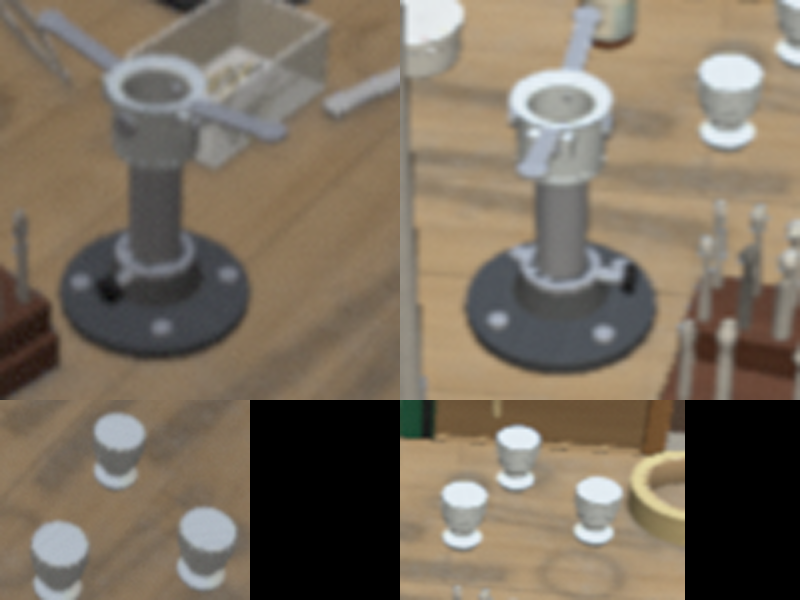

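The crop shows all three adapters upright. The target is the one at scene (353,368) / side (409,214), world about (0.404,-0.255), which is nearest the base. The coupler mouth is at scene (329.3,230.8) / side (320.3,225.8), and both arms are raised.

```bash
python3 - <<'E'
from h import *
s=load('scene0');d=load('side0')
for n,a,b in [('mouth',(329.3,230.8),(320.3,225.8)),('base',(328.5,283),(320.3,276)),('armL',(302,215),(312.5,242.5)),('armR',(358.8,242.5),(326.8,204.5)),('adtop',(353,367),(409,214)),('postfoot',(260,240),(285,358)),('posttop',(240,14),(269,82)),('bottle',(457,300),(333,178))]:
    print(n,*tri((s,a),(d,b)))
E
```

```text
mouth [ 0.57952285 -0.07696694  0.1287724 ] [np.float64(0.0008767756278635479), np.float64(0.0008767756278635334)]
base [ 0.57859925 -0.07782392  0.0047029 ] [np.float64(0.00010314172388409067), np.float64(0.00010314172388388952)]
armL [ 0.58360263 -0.01099166  0.13781736] [np.float64(0.0008354293325303924), np.float64(0.0008354293325304565)]
armR [ 0.57543612 -0.14392017  0.1329162 ] [np.float64(0.001065321768025582), np.float64(0.001065321768025805)]
adtop [ 0.40448732 -0.25228851  0.05032175] [np.float64(0.002526107742271775), np.float64(0.002526107742271666)]
postfoot [0.60969626 0.13671089 0.00333946] [np.float64(0.0015576184545159886), np.float64(0.0015576184545157811)]
posttop [0.61062019 0.13235375 0.46860423] [np.float64(0.0022855547241923814), np.float64(0.0022855547241923363)]
bottle [ 0.58437045 -0.32843201  0.08823599] [np.float64(0.0043647635835909315), np.float64(0.0043647635835911604)]
```

Call:
move_arm --series '[{"grip":1,"xyz":[30,32,3],"angular":[0,0,0.13]},{"grip":1,"xyz":[60,64,6],"angular":[0,0,0.26]},{"grip":1,"xyz":[93,100,9],"angular":[0,0,0.39]},{"grip":1,"xyz":[126,135,12],"angular":[0,0,0.53]},{"grip":1,"xyz":[160,171,15],"angular":[0,0,0.67]},{"grip":1,"xyz":[194,207,18],"angular":[0,0,0.81]},{"grip":1,"xyz":[228,243,21],"angular":[0,0,0.95]},{"grip":1,"xyz":[262,279,24],"angular":[0,0,1.09]},{"grip":1,"xyz":[295,316,27],"angular":[0,0,1.183]},{"grip":1,"xyz":[295,316,27],"angular":[0,0,1.183]}]'

```text
time_s: 1.15
tcp_pos: [0.3995, 0.1455, 0.2199]
ee_rot: [[-0.07, -0.998, -0.002], [-0.998, 0.07, -0.002], [0.002, 0.002, -1.0]]
wrist_force: [-0.5, 0.8, -1.0]
gripper_width: 1.0
gripper_force: 0.0
```

Call:
move_arm --series '[{"grip":1,"xyz":[30,-3,2],"angular":[0,0,0]},{"grip":1,"xyz":[70,-6,4],"angular":[0,0,0]},{"grip":1,"xyz":[115,-9,6],"angular":[0,0,0]},{"grip":1,"xyz":[160,-13,8],"angular":[0,0,0]},{"grip":1,"xyz":[208,-17,10],"angular":[0,0,0]},{"grip":1,"xyz":[256,-21,12],"angular":[0,0,0]},{"grip":1,"xyz":[304,-25,15],"angular":[0,0,0]},{"grip":1,"xyz":[350,-29,18],"angular":[0,0,0]},{"grip":1,"xyz":[385,-32,20],"angular":[0,0,0]},{"grip":1,"xyz":[399,-33,20],"angular":[0,0,0]}]'

```text
time_s: 2.15
tcp_pos: [0.4084, -0.2521, 0.1999]
ee_rot: [[-0.063, -0.998, -0.001], [-0.998, 0.063, 0.0], [0.0, 0.001, -1.0]]
wrist_force: [-0.4, 0.8, -0.0]
gripper_width: 1.001
gripper_force: 0.0
```

```bash
python3 - <<'E'
from h import *
c=cap('wrist','w1'); print(c['p'],c['R'].round(3).tolist(), proj(c,(.404,-.254,.048)))
E
```

```text
[ 0.40840413 -0.25211794  0.19986351] [[-0.063, -0.998, -0.001], [-0.998, 0.063, 0.0], [0.0, 0.001, -1.0]] [327.59315316 229.32369977]
```

View pics/w1.png

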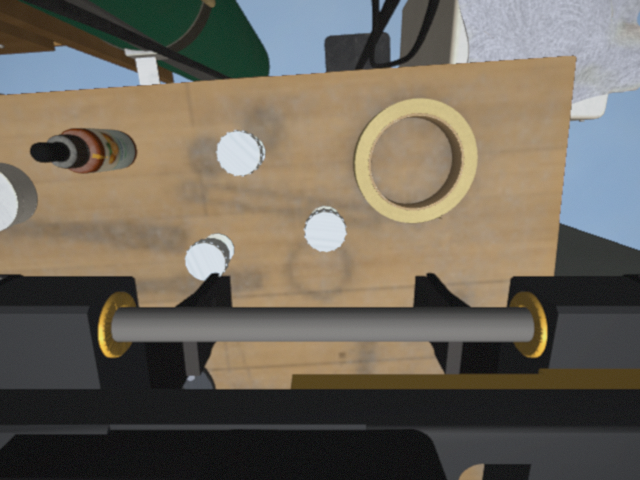

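The wrist view shows the target's top at (325,230), against a predicted (327.6,229), so it is about 2 mm off and stands at about (0.406,-0.2545). The bottle, the two other adapters and the tape ring are clear of the fingers.

Call:
move_arm --series '[{"grip":0.9,"xyz":[1,1,25],"angular":[0,0,0]},{"grip":0.8,"xyz":[2,2,65],"angular":[0,0,0]},{"grip":0.8,"xyz":[2.5,2.3,100],"angular":[0,0,0]},{"grip":0.8,"xyz":[2.5,2.3,125],"angular":[0,0,0]},{"grip":0.8,"xyz":[2.5,2.3,138],"angular":[0,0,0]},{"grip":0.8,"xyz":[2.5,2.3,140],"angular":[0,0,0]},{"grip":0.8,"xyz":[2.5,2.3,140],"angular":[0,0,0]}]'

```text
time_s: 2.9
tcp_pos: [0.4064, -0.2518, 0.0606]
ee_rot: [[-0.06, -0.998, -0.0], [-0.998, 0.06, -0.0], [0.0, 0.0, -1.0]]
wrist_force: [0.3, -0.4, 0.9]
gripper_width: 0.798
gripper_force: 0.0
```

Call:
move_arm --series '[{"grip":0.5,"xyz":[0,0,0],"angular":[0,0,0]},{"grip":0.2,"xyz":[0,0,0],"angular":[0,0,0]},{"grip":0.2,"xyz":[0,0,0],"angular":[0,0,0]},{"grip":0.2,"xyz":[0,0,0],"angular":[0,0,0]},{"grip":0.2,"xyz":[0,0,0],"angular":[0,0,0]},{"grip":0.2,"xyz":[0,0,0],"angular":[0,0,0]}]'

```text
time_s: 3.5
tcp_pos: [0.4062, -0.2523, 0.0608]
ee_rot: [[-0.061, -0.998, 0.001], [-0.998, 0.061, -0.0], [0.0, -0.001, -1.0]]
wrist_force: [-0.4, 0.7, 2.4]
gripper_width: 0.372
gripper_force: 30.0
```

Call:
move_arm --series '[{"grip":0.2,"xyz":[0,0,-15],"angular":[0,0,0]},{"grip":0.2,"xyz":[0,0,-45],"angular":[0,0,0]},{"grip":0.2,"xyz":[0,0,-85],"angular":[0,0,0]},{"grip":0.2,"xyz":[-20,-18,-125],"angular":[0,0,0]},{"grip":0.2,"xyz":[-50,-44,-155],"angular":[0,0,0]},{"grip":0.2,"xyz":[-83,-73,-170],"angular":[0,0,0]},{"grip":0.2,"xyz":[-117,-103,-170],"angular":[0,0,0]},{"grip":0.2,"xyz":[-150,-132,-170],"angular":[0,0,0]},{"grip":0.2,"xyz":[-176,-155,-170],"angular":[0,0,0]},{"grip":0.2,"xyz":[-185,-162,-170],"angular":[0,0,0]}]'

```text
time_s: 4.5
tcp_pos: [0.5806, -0.0751, 0.2294]
ee_rot: [[-0.058, -0.998, -0.001], [-0.998, 0.058, 0.0], [-0.0, 0.001, -1.0]]
wrist_force: [-0.4, -0.0, -1.3]
gripper_width: 0.375
gripper_force: 30.0
```

Call:
move_arm --series '[{"grip":0.2,"xyz":[0,0,0],"angular":[0,0,0]},{"grip":0.2,"xyz":[0,0,0],"angular":[0,0,0]}]'

```text
time_s: 4.7
tcp_pos: [0.5779, -0.0779, 0.2299]
ee_rot: [[-0.061, -0.998, -0.002], [-0.998, 0.061, -0.0], [0.0, 0.002, -1.0]]
wrist_force: [-0.2, -0.5, -0.7]
gripper_width: 0.375
gripper_force: 30.0
```

```bash
python3 - <<'E'
from h import *
s=cap('scene','s2');d=cap('side','d2');print(d['p'],d['R'].round(3).tolist(),r.sense()['gripper_width'],r.sense()['wrist_force'],r.sense()['moment'])
P=d['p'];print(proj(s,P),proj(d,P))
def crop(c,x,y,w,h,k): return cv2.resize(c['img'][y:y+h,x:x+w,::-1],(w*k,h*k),interpolation=cv2.INTER_CUBIC)
cv2.imwrite('pics/m2.png',np.hstack([crop(s,280,140,100,140,4),crop(d,270,130,100,140,4)]))
E
```

```text
[ 0.57779351 -0.07830707  0.23020817] [[-0.062, -0.998, -0.002], [-0.998, 0.062, -0.0], [0.0, 0.002, -1.0]] 0.37650576206516817 [ 0.57434752  0.44749757 -1.47632546] [ 0.07108561 -0.05387139 -0.02385483]
[329.48102934 182.54202103] [321.21095855 177.14105098]
```

View pics/m2.png

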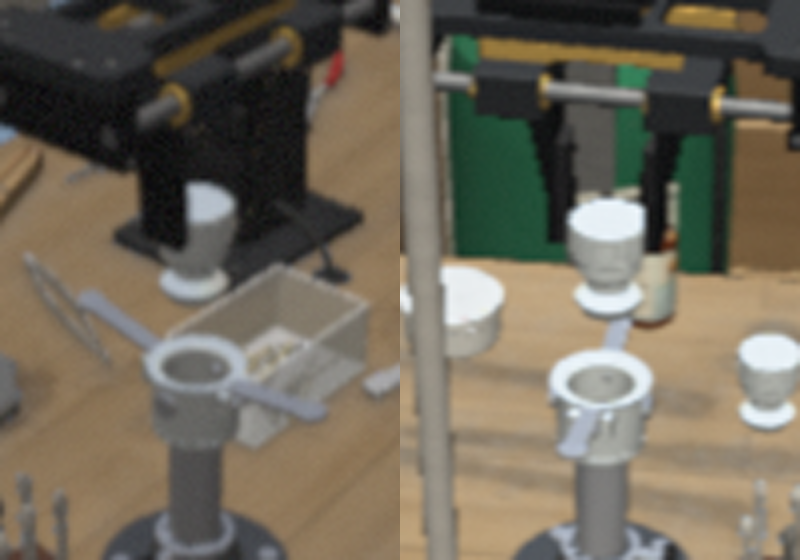

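The crop shows the adapter held upright above the mouth, with its nose disc at scene (328.2,210.5) / side (322,204) and the mouth at scene (329,231) / side (320.2,225.5).

```bash
python3 - <<'E'
from h import *
s=load('s2');d=load('d2')
print('nose',*tri((s,(328.2,210.3)),(d,(322,204))))
print('mouth',*tri((s,(329,230.9)),(d,(320.2,225.6))))
print('top side',atz(d,(321.8,185),.2302-.0608+.048)[:2])
X=np.array([.5785,-.0775,.129])
th=np.linspace(0,2*np.pi,24)
# fit mouth outer rim (48mm) with edges: compare extreme columns
for c,e in((s,((280+146/4,280+246/4))),(d,(270+(550-400)/4,270+(652-400)/4))):
    q=np.array([proj(c,X+.024*np.array([np.cos(t),np.sin(t),0])) for t in th]);print(q[:,0].min(),q[:,0].max(),q[:,1].min(),q[:,1].max(),e)
E
```

```text
nose [ 0.57596517 -0.07752977  0.17562755] [np.float64(0.00013843056874355484), np.float64(0.00013843056874364017)]
mouth [ 0.57937236 -0.07679076  0.12895169] [np.float64(0.00041890878192612005), np.float64(0.00041890878192605695)]
top side [ 0.57612557 -0.07363899]
315.8362209025333 341.8139396124323 224.29101030279645 238.8400043125911 (316.5, 341.5)
307.6620943937108 333.55752952990775 217.8735650109347 232.8877944338128 (307.5, 333.0)
```

Call:
move_arm --series '[{"grip":0.2,"xyz":[-0.7,-3,5],"angular":[0,0,0]},{"grip":0.2,"xyz":[-0.7,-3,15],"angular":[0,0,0]},{"grip":0.2,"xyz":[-0.7,-3,25],"angular":[0,0,0]},{"grip":0.2,"xyz":[-0.7,-3,33],"angular":[0,0,0]},{"grip":0.2,"xyz":[-0.7,-3,39],"angular":[0,0,0]},{"grip":0.2,"xyz":[-0.7,-3,42],"angular":[0,0,0]},{"grip":0.2,"xyz":[-0.7,-3,44],"angular":[0,0,0]},{"grip":0.2,"xyz":[-0.7,-3,46],"angular":[0,0,0]},{"grip":0.2,"xyz":[-0.7,-3,47],"angular":[0,0,0]}]'

```text
time_s: 5.7
tcp_pos: [0.5821, -0.0769, 0.1837]
ee_rot: [[-0.061, -0.998, 0.0], [-0.998, 0.061, 0.0], [-0.0, -0.0, -1.0]]
wrist_force: [-0.5, -0.4, -1.6]
gripper_width: 0.37
gripper_force: 30.0
```

Call:
move_arm --series '[{"grip":0.2,"xyz":[0,0,1],"angular":[0,0,0]},{"grip":0.2,"xyz":[0,0,2],"angular":[0,0,0]},{"grip":0.2,"xyz":[0,0,3],"angular":[0,0,0]},{"grip":0.2,"xyz":[0,0,3],"angular":[0,0,0]}]'

```text
time_s: 6.1
tcp_pos: [0.5819, -0.077, 0.1804]
ee_rot: [[-0.061, -0.998, -0.0], [-0.998, 0.061, -0.0], [0.0, 0.0, -1.0]]
wrist_force: [-1.5, 0.4, -1.4]
gripper_width: 0.378
gripper_force: 30.0
```

Call:
move_arm --series '[{"grip":0.2,"xyz":[0,0,1],"angular":[0,0,0]},{"grip":0.2,"xyz":[0,0,2],"angular":[0,0,0]},{"grip":0.2,"xyz":[0,0,3],"angular":[0,0,0]},{"grip":0.2,"xyz":[0,0,3],"angular":[0,0,0]}]'

```text
time_s: 6.5
tcp_pos: [0.5814, -0.0769, 0.1774]
ee_rot: [[-0.061, -0.998, -0.001], [-0.998, 0.061, 0.0], [0.0, 0.001, -1.0]]
wrist_force: [-2.1, -0.6, 0.3]
gripper_width: 0.373
gripper_force: 30.0
```

Call:
move_arm --series '[{"grip":0.2,"xyz":[0,0,1],"angular":[0,0,0]},{"grip":0.2,"xyz":[0,0,2],"angular":[0,0,0]},{"grip":0.2,"xyz":[0,0,2],"angular":[0,0,0]}]'

```text
time_s: 6.8
tcp_pos: [0.5814, -0.077, 0.1761]
ee_rot: [[-0.061, -0.998, -0.001], [-0.998, 0.061, -0.0], [0.0, 0.001, -1.0]]
wrist_force: [-4.1, 0.4, 4.5]
gripper_width: 0.372
gripper_force: 30.0
```

Call:
move_arm --series '[{"grip":0.2,"xyz":[0,1,0],"angular":[0,0,0]},{"grip":0.2,"xyz":[0,1.5,1],"angular":[0,0,0]},{"grip":0.2,"xyz":[0,1.5,2],"angular":[0,0,0]},{"grip":0.2,"xyz":[0,1.5,2],"angular":[0,0,0]}]'

```text
time_s: 7.2
tcp_pos: [0.5813, -0.0767, 0.174]
ee_rot: [[-0.061, -0.998, 0.003], [-0.998, 0.061, 0.0], [-0.0, -0.003, -1.0]]
wrist_force: [-2.0, 0.9, 2.3]
gripper_width: 0.374
gripper_force: 30.0
```

Call:
move_arm --series '[{"grip":0.2,"xyz":[0,0.3,1],"angular":[0,0,0]},{"grip":0.2,"xyz":[0,0.3,1],"angular":[0,0,0]}]'

```text
time_s: 7.4
tcp_pos: [0.5814, -0.0766, 0.1734]
ee_rot: [[-0.061, -0.998, 0.003], [-0.998, 0.061, 0.0], [-0.0, -0.003, -1.0]]
wrist_force: [-2.2, 1.3, 4.8]
gripper_width: 0.376
gripper_force: 30.0
```

Call:
move_arm --series '[{"grip":0.2,"xyz":[0,0.3,1],"angular":[0,0,0]},{"grip":0.2,"xyz":[0,0.3,2],"angular":[0,0,0]},{"grip":0.2,"xyz":[0,0.3,2],"angular":[0,0,0]}]'

```text
time_s: 7.7
tcp_pos: [0.5808, -0.0763, 0.1693]
ee_rot: [[-0.062, -0.998, 0.002], [-0.998, 0.062, 0.001], [-0.001, -0.002, -1.0]]
wrist_force: [2.4, 0.4, -6.5]
gripper_width: 0.373
gripper_force: 30.0
```

Call:
move_arm --series '[{"grip":0.2,"xyz":[0,0,1],"angular":[0,0,0]},{"grip":0.2,"xyz":[0,0,2],"angular":[0,0,0]},{"grip":0.2,"xyz":[0,0,2],"angular":[0,0,0]}]'

```text
time_s: 8.0
tcp_pos: [0.5802, -0.0768, 0.1679]
ee_rot: [[-0.061, -0.998, 0.0], [-0.998, 0.061, 0.0], [-0.0, -0.0, -1.0]]
wrist_force: [2.8, 0.5, -5.3]
gripper_width: 0.37
gripper_force: 30.0
```

Call:
move_arm --series '[{"grip":0.2,"xyz":[0,-0.4,1],"angular":[0,0,0]},{"grip":0.2,"xyz":[0,-0.4,1.5],"angular":[0,0,0]},{"grip":0.2,"xyz":[0,-0.4,1.5],"angular":[0,0,0]}]'

```text
time_s: 8.3
tcp_pos: [0.5799, -0.077, 0.1671]
ee_rot: [[-0.061, -0.998, -0.001], [-0.998, 0.061, -0.0], [0.0, 0.001, -1.0]]
wrist_force: [0.6, -0.2, -1.7]
gripper_width: 0.373
gripper_force: 30.0
```

Call:
move_arm --series '[{"grip":0.2,"xyz":[0,0,1],"angular":[0,0,0]},{"grip":0.2,"xyz":[0,0,1],"angular":[0,0,0]}]'

```text
time_s: 8.5
tcp_pos: [0.58, -0.077, 0.1664]
ee_rot: [[-0.061, -0.998, -0.001], [-0.998, 0.061, -0.0], [0.0, 0.001, -1.0]]
wrist_force: [-0.1, -0.1, 0.4]
gripper_width: 0.376
gripper_force: 30.0
```

Call:
move_arm --series '[{"grip":0.2,"xyz":[0,0,1],"angular":[0,0,0]},{"grip":0.2,"xyz":[0,0,1.3],"angular":[0,0,0]},{"grip":0.2,"xyz":[0,0,1.3],"angular":[0,0,0]}]'

```text
time_s: 8.8
tcp_pos: [0.5802, -0.077, 0.1657]
ee_rot: [[-0.061, -0.998, 0.0], [-0.998, 0.061, -0.0], [0.0, -0.0, -1.0]]
wrist_force: [-2.6, -0.2, 5.5]
gripper_width: 0.38
gripper_force: 30.0
```

Call:
move_arm --series '[{"grip":0.2,"xyz":[0,0,0.6],"angular":[0,0,0]},{"grip":0.2,"xyz":[0,0,0.6],"angular":[0,0,0]}]'

```text
time_s: 9.0
tcp_pos: [0.5803, -0.077, 0.1654]
ee_rot: [[-0.061, -0.998, 0.0], [-0.998, 0.061, -0.001], [0.001, -0.0, -1.0]]
wrist_force: [-2.4, 0.3, 6.2]
gripper_width: 0.375
gripper_force: 30.0
```

Call:
move_arm --series '[{"grip":0.2,"xyz":[0,0,0.5],"angular":[0,0,0]},{"grip":0.2,"xyz":[0,0,1],"angular":[0,0,0]},{"grip":0.2,"xyz":[0,0,1],"angular":[0,0,0]}]'

```text
time_s: 9.3
tcp_pos: [0.5804, -0.077, 0.165]
ee_rot: [[-0.06, -0.998, 0.001], [-0.998, 0.06, -0.001], [0.001, -0.001, -1.0]]
wrist_force: [-3.5, 0.9, 8.2]
gripper_width: 0.374
gripper_force: 30.0
```

Call:
move_arm --series '[{"grip":0.2,"xyz":[0,0,0.3],"angular":[0,0,0]},{"grip":0.2,"xyz":[0,0,0.3],"angular":[0,0,0]}]'

```text
time_s: 9.5
tcp_pos: [0.5804, -0.0771, 0.1649]
ee_rot: [[-0.06, -0.998, 0.001], [-0.998, 0.06, -0.001], [0.001, -0.001, -1.0]]
wrist_force: [-4.4, 0.2, 9.7]
gripper_width: 0.377
gripper_force: 30.0
```

Call:
move_arm --series '[{"grip":0.2,"xyz":[0,0.4,0.5],"angular":[0,0,0]},{"grip":0.2,"xyz":[0,0.4,0.5],"angular":[0,0,0]},{"grip":0.2,"xyz":[0,0.4,0.5],"angular":[0,0,0]},{"grip":0.2,"xyz":[0,0.4,0.5],"angular":[0,0,0]}]'

```text
time_s: 9.9
tcp_pos: [0.5803, -0.077, 0.1648]
ee_rot: [[-0.06, -0.998, 0.002], [-0.998, 0.06, -0.001], [0.001, -0.002, -1.0]]
wrist_force: [-3.9, 1.0, 10.9]
gripper_width: 0.377
gripper_force: 30.0
```

Call:
move_arm --series '[{"grip":0.6,"xyz":[0,0,0],"angular":[0,0,0]},{"grip":0.8,"xyz":[0,0,0],"angular":[0,0,0]},{"grip":0.8,"xyz":[0,0,0],"angular":[0,0,0]},{"grip":0.8,"xyz":[0,0,-5],"angular":[0,0,0]},{"grip":0.8,"xyz":[0,0,-20],"angular":[0,0,0]},{"grip":0.8,"xyz":[0,0,-50],"angular":[0,0,0]},{"grip":0.8,"xyz":[0,0,-80],"angular":[0,0,0]},{"grip":0.8,"xyz":[0,0,-90],"angular":[0,0,0]},{"grip":0.8,"xyz":[0,0,-90],"angular":[0,0,0]}]'

```text
time_s: 10.8
tcp_pos: [0.5807, -0.0767, 0.254]
ee_rot: [[-0.061, -0.998, 0.004], [-0.998, 0.061, 0.001], [-0.001, -0.004, -1.0]]
wrist_force: [-0.2, -0.7, -0.5]
gripper_width: 0.802
gripper_force: 0.0
```

```bash
python3 - <<'E'
from h import *
s=cap('scene','s3');d=cap('side','d3');print(d['p'],d['R'].round(3).tolist(),r.sense()['wrist_force'])
def crop(c,x,y,w,h,k): return cv2.resize(c['img'][y:y+h,x:x+w,::-1],(w*k,h*k),interpolation=cv2.INTER_CUBIC)
cv2.imwrite('pics/m3.png',np.hstack([crop(s,280,180,100,120,4),crop(d,270,170,100,120,4)]))
E
```

```text
[ 0.57974918 -0.07664545  0.25214867] [[-0.061, -0.998, 0.0], [-0.998, 0.061, 0.001], [-0.001, -0.0, -1.0]] [-0.88075332  0.70567748  0.31979652]
```

View pics/m3.png

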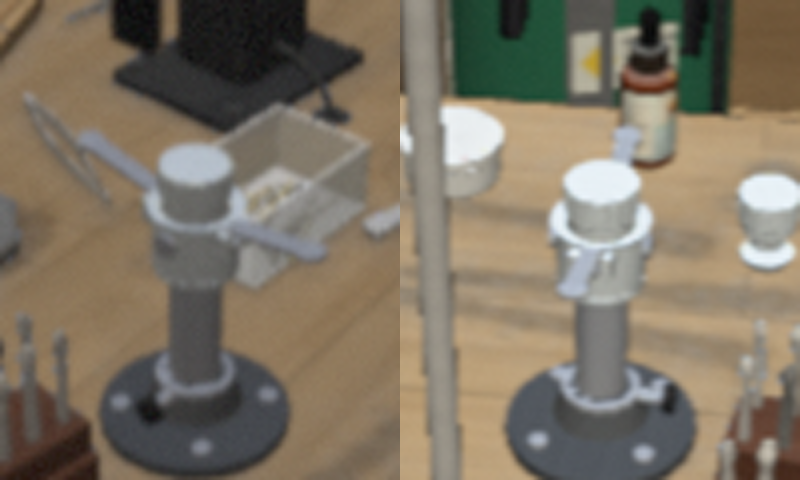

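The crop shows the adapter seated upright in the mouth with both arms still raised: tips at scene (301,216) and (359.5,242), side (312.5,242.5) and (327,203). Next I turn the gripper 90° so the fingers straddle the arms.

Call:
move_arm --series '[{"grip":0.8,"xyz":[0,0,0],"angular":[0,0,0.14]},{"grip":0.8,"xyz":[0,0,0],"angular":[0,0,0.28]},{"grip":0.8,"xyz":[0,0,0],"angular":[0,0,0.42]},{"grip":0.8,"xyz":[0,0,0],"angular":[0,0,0.57]},{"grip":0.8,"xyz":[0,0,0],"angular":[0,0,0.72]},{"grip":0.8,"xyz":[0,0,0],"angular":[0,0,0.87]},{"grip":0.8,"xyz":[0,0,0],"angular":[0,0,1.02]},{"grip":0.8,"xyz":[0,0,0],"angular":[0,0,1.17]},{"grip":0.8,"xyz":[0,0,0],"angular":[0,0,1.31]},{"grip":0.8,"xyz":[0,0,0],"angular":[0,0,1.45]}]'

```text
time_s: 11.9
tcp_pos: [0.579, -0.0768, 0.25]
ee_rot: [[-0.999, -0.054, -0.004], [-0.054, 0.999, -0.0], [0.004, 0.0, -1.0]]
wrist_force: [-0.2, -0.7, 1.3]
gripper_width: 0.798
gripper_force: 0.0
```

Call:
move_arm --series '[{"grip":0.8,"xyz":[0,0,0],"angular":[0,0,0.12]},{"grip":0.8,"xyz":[0,0,0],"angular":[0,0,0.12]},{"grip":0.8,"xyz":[0,0,0],"angular":[0,0,0.12]}]'

```text
time_s: 12.2
tcp_pos: [0.5794, -0.0768, 0.2509]
ee_rot: [[-0.998, 0.058, -0.003], [0.058, 0.998, -0.0], [0.003, -0.0, -1.0]]
wrist_force: [-0.8, 1.0, 1.0]
gripper_width: 0.8
gripper_force: 0.0
```

Call:
move_arm --series '[{"grip":0.8,"xyz":[0,0,15],"angular":[0,0,0]},{"grip":0.8,"xyz":[0,0,35],"angular":[0,0,0]},{"grip":0.8,"xyz":[0,0,52],"angular":[0,0,0]},{"grip":0.8,"xyz":[0,0,65],"angular":[0,0,0]},{"grip":0.8,"xyz":[0,0,70],"angular":[0,0,0]},{"grip":0.8,"xyz":[0,0,70],"angular":[0,0,0]}]'

```text
time_s: 12.8
tcp_pos: [0.5797, -0.0769, 0.1816]
ee_rot: [[-0.998, 0.059, -0.002], [0.059, 0.998, -0.0], [0.002, -0.0, -1.0]]
wrist_force: [0.7, 0.3, 0.6]
gripper_width: 0.802
gripper_force: 0.0
```

Call:
move_arm --series '[{"grip":0.8,"xyz":[0,0,3],"angular":[0,0,0]},{"grip":0.8,"xyz":[0,0,6],"angular":[0,0,0]},{"grip":0.8,"xyz":[0,0,9],"angular":[0,0,0]},{"grip":0.8,"xyz":[0,0,12],"angular":[0,0,0]},{"grip":0.8,"xyz":[0,0,15],"angular":[0,0,0]}]'

```text
time_s: 13.3
tcp_pos: [0.5799, -0.0768, 0.1672]
ee_rot: [[-0.998, 0.06, 0.0], [0.06, 0.998, 0.0], [-0.0, 0.0, -1.0]]
wrist_force: [-0.0, 0.2, 1.2]
gripper_width: 0.796
gripper_force: 0.0
```

Call:
move_arm --series '[{"grip":0.8,"xyz":[0,0,2],"angular":[0,0,0]},{"grip":0.8,"xyz":[0,0,4],"angular":[0,0,0]},{"grip":0.8,"xyz":[0,0,6],"angular":[0,0,0]},{"grip":0.8,"xyz":[0,0,8],"angular":[0,0,0]}]'

```text
time_s: 13.7
tcp_pos: [0.5799, -0.0768, 0.1592]
ee_rot: [[-0.998, 0.06, 0.0], [0.06, 0.998, 0.0], [-0.0, 0.0, -1.0]]
wrist_force: [-0.0, -0.4, 0.9]
gripper_width: 0.799
gripper_force: 0.0
```

Call:
move_arm --series '[{"grip":0.8,"xyz":[0,0,2],"angular":[0,0,0]},{"grip":0.8,"xyz":[0,0,4],"angular":[0,0,0]},{"grip":0.8,"xyz":[0,0,6],"angular":[0,0,0]}]'

```text
time_s: 14.0
tcp_pos: [0.5805, -0.0766, 0.1553]
ee_rot: [[-0.998, 0.06, 0.002], [0.06, 0.998, -0.0], [-0.002, -0.0, -1.0]]
wrist_force: [-2.7, 2.0, 11.9]
gripper_width: 0.801
gripper_force: 5.4
```

Call:
move_arm --series '[{"grip":0.8,"xyz":[0,0,2],"angular":[0,0,0]},{"grip":0.8,"xyz":[0,0,4],"angular":[0,0,0]},{"grip":0.8,"xyz":[0,0,6],"angular":[0,0,0]}]'

```text
time_s: 14.3
tcp_pos: [0.581, -0.077, 0.1508]
ee_rot: [[-0.998, 0.059, 0.004], [0.059, 0.998, -0.001], [-0.004, -0.001, -1.0]]
wrist_force: [-4.5, 1.4, 15.8]
gripper_width: 0.799
gripper_force: 9.0
```

Call:
move_arm --series '[{"grip":0.8,"xyz":[0,0,2],"angular":[0,0,0]},{"grip":0.8,"xyz":[0,0,4],"angular":[0,0,0]},{"grip":0.8,"xyz":[0,0,6],"angular":[0,0,0]},{"grip":0.8,"xyz":[0,0,8],"angular":[0,0,0]}]'

```text
time_s: 14.7
tcp_pos: [0.5811, -0.077, 0.142]
ee_rot: [[-0.998, 0.059, 0.004], [0.059, 0.998, -0.001], [-0.004, -0.001, -1.0]]
wrist_force: [-1.7, -0.2, 8.7]
gripper_width: 0.806
gripper_force: 7.6
```

Call:
move_arm --series '[{"grip":0.8,"xyz":[0,0,2],"angular":[0,0,0]},{"grip":0.8,"xyz":[0,0,4],"angular":[0,0,0]},{"grip":0.8,"xyz":[0,0,6],"angular":[0,0,0]}]'

```text
time_s: 15.0
tcp_pos: [0.5816, -0.0771, 0.1362]
ee_rot: [[-0.998, 0.059, 0.005], [0.059, 0.998, -0.001], [-0.005, -0.001, -1.0]]
wrist_force: [-1.6, 0.8, 11.4]
gripper_width: 0.8
gripper_force: 4.4
```

Call:
move_arm --series '[{"grip":0.8,"xyz":[0,0,2],"angular":[0,0,0]},{"grip":0.8,"xyz":[0,0,4],"angular":[0,0,0]},{"grip":0.8,"xyz":[0,0,6],"angular":[0,0,0]}]'

```text
time_s: 15.3
tcp_pos: [0.5823, -0.077, 0.1306]
ee_rot: [[-0.998, 0.059, 0.007], [0.059, 0.998, -0.001], [-0.007, -0.001, -1.0]]
wrist_force: [-1.0, 0.0, 11.1]
gripper_width: 0.807
gripper_force: 4.6
```

Call:
move_arm --series '[{"grip":0.8,"xyz":[0,0,2],"angular":[0,0,0]},{"grip":0.8,"xyz":[0,0,4],"angular":[0,0,0]},{"grip":0.8,"xyz":[0,0,6],"angular":[0,0,0]}]'

```text
time_s: 15.6
tcp_pos: [0.5826, -0.077, 0.1244]
ee_rot: [[-0.998, 0.059, 0.007], [0.059, 0.998, -0.001], [-0.007, -0.001, -1.0]]
wrist_force: [-0.3, 0.5, 8.9]
gripper_width: 0.8
gripper_force: 4.3
```

Call:
move_arm --series '[{"grip":0.8,"xyz":[0,0,2],"angular":[0,0,0]},{"grip":0.8,"xyz":[0,0,4.5],"angular":[0,0,0]},{"grip":0.8,"xyz":[0,0,4.5],"angular":[0,0,0]}]'

```text
time_s: 15.9
tcp_pos: [0.5824, -0.0769, 0.1191]
ee_rot: [[-0.998, 0.059, 0.007], [0.059, 0.998, -0.001], [-0.007, -0.0, -1.0]]
wrist_force: [1.0, -0.5, 6.5]
gripper_width: 0.802
gripper_force: 3.3
```

Call:
move_arm --series '[{"grip":0.78,"xyz":[0,0,0],"angular":[0,0,0]},{"grip":0.77,"xyz":[0,0,0],"angular":[0,0,0]},{"grip":0.76,"xyz":[0,0,0],"angular":[0,0,0]},{"grip":0.75,"xyz":[0,0,0],"angular":[0,0,0]}]'

```text
time_s: 16.3
tcp_pos: [0.5822, -0.0768, 0.1181]
ee_rot: [[-0.998, 0.059, 0.006], [0.059, 0.998, -0.0], [-0.006, 0.0, -1.0]]
wrist_force: [4.7, -1.2, 5.0]
gripper_width: 0.756
gripper_force: 4.2
```

Call:
move_arm --series '[{"grip":0.74,"xyz":[0,0,0],"angular":[0,0,0]},{"grip":0.73,"xyz":[0,0,0],"angular":[0,0,0]},{"grip":0.72,"xyz":[0,0,0],"angular":[0,0,0]},{"grip":0.71,"xyz":[0,0,0],"angular":[0,0,0]}]'

```text
time_s: 16.7
tcp_pos: [0.5822, -0.0768, 0.1173]
ee_rot: [[-0.998, 0.06, 0.005], [0.06, 0.998, -0.0], [-0.005, 0.0, -1.0]]
wrist_force: [6.5, -1.7, 1.2]
gripper_width: 0.716
gripper_force: 4.6
```

Call:
move_arm --series '[{"grip":0.7,"xyz":[0,0,0],"angular":[0,0,0]},{"grip":0.69,"xyz":[0,0,0],"angular":[0,0,0]},{"grip":0.68,"xyz":[0,0,0],"angular":[0,0,0]},{"grip":0.67,"xyz":[0,0,0],"angular":[0,0,0]}]'

```text
time_s: 17.1
tcp_pos: [0.5821, -0.0767, 0.1166]
ee_rot: [[-0.998, 0.06, 0.005], [0.06, 0.998, 0.0], [-0.005, 0.001, -1.0]]
wrist_force: [7.6, -2.3, -1.2]
gripper_width: 0.676
gripper_force: 4.8
```

Call:
move_arm --series '[{"grip":0.66,"xyz":[0,0,0],"angular":[0,0,0]},{"grip":0.65,"xyz":[0,0,0],"angular":[0,0,0]},{"grip":0.65,"xyz":[0,0,0],"angular":[0,0,0]}]'

```text
time_s: 17.4
tcp_pos: [0.5818, -0.0766, 0.1163]
ee_rot: [[-0.998, 0.06, 0.004], [0.06, 0.998, 0.0], [-0.004, 0.001, -1.0]]
wrist_force: [7.4, -2.0, -2.6]
gripper_width: 0.655
gripper_force: 4.7
```

Call:
move_arm --series '[{"grip":0.64,"xyz":[0,0,0],"angular":[0,0,0]},{"grip":0.63,"xyz":[0,0,0],"angular":[0,0,0]},{"grip":0.63,"xyz":[0,0,0],"angular":[0,0,0]}]'

```text
time_s: 17.7
tcp_pos: [0.5816, -0.0766, 0.1161]
ee_rot: [[-0.998, 0.06, 0.004], [0.06, 0.998, 0.001], [-0.004, 0.001, -1.0]]
wrist_force: [7.9, -0.7, -3.1]
gripper_width: 0.632
gripper_force: 10.2
```

Call:
move_arm --series '[{"grip":0.62,"xyz":[0,0,0],"angular":[0,0,0]},{"grip":0.62,"xyz":[0,0,0],"angular":[0,0,0]}]'

```text
time_s: 17.9
tcp_pos: [0.5816, -0.0766, 0.116]
ee_rot: [[-0.998, 0.06, 0.004], [0.06, 0.998, 0.001], [-0.004, 0.001, -1.0]]
wrist_force: [7.3, -1.4, -2.8]
gripper_width: 0.624
gripper_force: 20.0
```

Call:
move_arm --series '[{"grip":0.7,"xyz":[0,0,0],"angular":[0,0,0]},{"grip":0.85,"xyz":[0,0,0],"angular":[0,0,0]},{"grip":0.9,"xyz":[0,0,0],"angular":[0,0,0]},{"grip":0.9,"xyz":[0,0,-5],"angular":[0,0,0]},{"grip":0.9,"xyz":[0,0,-20],"angular":[0,0,0]},{"grip":0.9,"xyz":[0,0,-45],"angular":[0,0,0]},{"grip":0.9,"xyz":[0,0,-80],"angular":[0,0,0]},{"grip":0.9,"xyz":[0,0,-110],"angular":[0,0,0]},{"grip":0.9,"xyz":[0,0,-130],"angular":[0,0,0]},{"grip":0.9,"xyz":[0,0,-130],"angular":[0,0,0]}]'

```text
time_s: 18.9
tcp_pos: [0.581, -0.0769, 0.2507]
ee_rot: [[-0.998, 0.06, 0.007], [0.06, 0.998, 0.0], [-0.007, 0.001, -1.0]]
wrist_force: [0.0, 0.6, 0.1]
gripper_width: 0.899
gripper_force: 0.0
```

```bash
python3 - <<'E'
from h import *
s=cap('scene','s4');d=cap('side','d4');print(d['p'],r.sense()['wrist_force'])
def crop(c,x,y,w,h,k): return cv2.resize(c['img'][y:y+h,x:x+w,::-1],(w*k,h*k),interpolation=cv2.INTER_CUBIC)
cv2.imwrite('pics/m4.png',np.hstack([crop(s,280,180,100,120,4),crop(d,270,170,100,120,4)]))
E
```

```text
[ 0.5799805  -0.07670054  0.24832785] [ 0.4349314  -0.35390444  0.21482174]
```

View pics/m4.png

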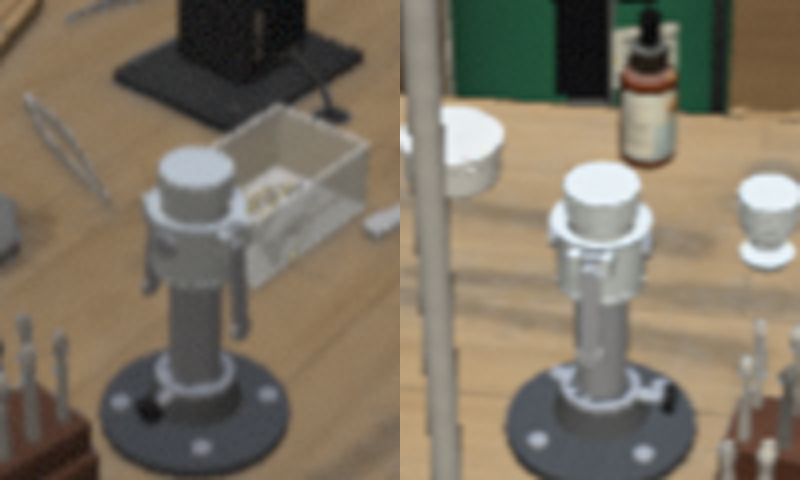

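Both arms hang straight down beside the head, with their ends at scene (317,252) and (340,263). The adapter is upright and has moved down slightly, and the gripper is clear.

```bash
python3 -c "
from station import r
print(r.finish_job())"
```

```text
the job is handed in; nothing more can be done
None
```

I seated the adapter at about 12 N, swung both cam arms down together and squeezed them home (20 N at the end), let go and handed the job in at about 19 s; the last pictures show it upright with both arms down, but `r.finish_job()` gave no verdict.

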